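# Tuck the card case's flap shut

### The arm

A 6-joint arm with a two-finger parallel gripper is mounted at the origin on the work surface; the furniture and walls round the work are solid. World frame = base frame: x ahead of the robot, y to its left, z up, the work surface at z = 0. Lengths are in m, angles in rad, forces in N, time in s.
With the tool pointing down it reaches from about 0.275 to 0.825 m from the base axis. Payload 4.9 kg.
Tool frame: the origin (TCP) lies midway between the tips of the shut fingers; the grasp point (between the pads) lies 19 mm behind it (grip_point_offset is the distance from the TCP to the grasp point, in m); z points along the fingers, y is the line along which they close (so a half turn about z gives the same grasp; the last joint's range is limited). The gripper opens to 85 mm and grips with 20 to 120 N. Pads are 22 mm wide; open, the fingers measure 114 mm over their backs; the gripper's body (76 mm by 85 mm) begins 54 mm behind the grasp point. The pads swing forward as they close: fully open they stand 13 mm farther back than shut.
Start: joints at [-1.449, 0.326, -0.193, 1.052, 0, 1.437], TCP at [0.139, -0.532, 0.231] pointing down, gripper open.
Joint ranges: [-2.65, 2.65], [-0.97, 1.79], [-1.3, 1.35], [-1.93, 2.1], [-1.47, 1.37], [-3.14, 3.14]. Speed limits (rad/s): [2.57, 2.57, 3.14, 3.14, 3.14, 3.14].

### API

Orientations are given as a rotation vector (axis times angle).
In Python, from cell import * gives the robot as it stands. Calls block until the motion is done:
- movep(position, orientation): joint-space move of the TCP to a pose.
- move_l(position, velocity=0.15, rot=None, until_force=None): straight line of the TCP; rot=None keeps the orientation; velocity is the mean speed in m/s. With until_force (N) it stops when the force on the tool has changed by that much, and returns True; else False.
- set_joints(angles): joint-space move.
- let_go() and grab(newtons=None): open the fingers fully, or close them until they stop; newtons is the grip in N (None keeps the last).
- sleep(seconds).
- ik(position, orientation): joint angles nearest the present ones, or None.
- get_state(): the state.
- grab_frame(name): name is "side" or "top" or "wrist"; returns a dict with "img" (480x640x3 uint8, red, green, blue), "fx", "fy", "cx", "cy" (pixels), "cam_to_world" (4x4, takes a point from camera to world coordinates); the wrist camera has in their place "T_tool_cam" (4x4, takes a point from camera to tool coordinates, whose origin is the TCP and whose axes are the flange's). Camera axes: x right, y down, z forward; pixel columns grow to the right and rows downward; lengths in m; the calibration is good to about 2 mm. A picture is of the moment at which its call begins: read the wrist's pose just before it. There is no depth.
A pose or a line that the arm cannot do raises MotionError and nothing moves.
- sign_off(): hands the job in; it is judged then, once.
Trained networks look in the newest picture that a camera, given by its name, has taken for a name from the list of things; names that differ only in an ending like _2 or _b are one class to them, and where a whole thing is asked for, a point or a joint stands for the part that bears it (a point fixed in the world has none). Each returns a list of dicts, best first, with "score" (0 to 1); they miss things now and then, are a little off and sometimes report something else, mostly with a low value. They report only what shows in the picture. A call takes as long as a camera call.
- spot_in(camera, name): "centre" ([column, row] in pixels, amid what is visible of it).
- silhouettes(camera, name): "mask" (480x640 bool, what is visible of it) and "centre" ([column, row] in pixels, amid what is visible of it).
- tip_of(camera, name): "centre" ([column, row] in pixels: a listed point, or the origin of a listed thing).
The state is a dict: "clock": time; "q": joint angles; "joint_velocities": joint speeds; "tau": joint torques, N m; "position": TCP position; "eef_rot": TCP orientation; "contact_force": force on the tool from outside, world axes, zero at the start; "wrist_torque": the same for the moment, N m; "finger_gap": opening from 0.0 (shut) to 1.0 (fully open); "grasp_force": force on a finger pad.
Only numpy, scipy, OpenCV 4.12 (cv2) and the standard library are available. Lean on these libraries where they do the work, as an engineer would, in place of code of your own. Each camera call takes 0.05 s, during which the arm holds its last target. There are 200 camera calls.

### The job

Close the blue card case: with a fingertip, fold its orange flap over onto the case, and keeping it down, push it by its black rib toward the black lip until its tongue is tucked beneath the lip as far as it goes, so that the flap stays shut when you take the finger away. Only push, gently: do not pinch the flap, do not lift or shove the case, and leave the glue stick, the staple box and the sticky notes beside it where they are.

Things in the scene. Friction and masses are not known exactly. Their poses are not given: they have to be found in the camera images.
- case: Blue open plastic card case, 150 x 120 mm (its x and y), walls 4 mm, rim 40 mm above the desk, filled to 30 mm with index cards; loose, 1.6 kg, stands on the desk. Origin: centre of its underside; z up. The flap's hinge is at its +x end (turned away from the robot, give or take 40 degrees), the black retaining lip across its -x end.
- flap (a joint): Angle of the orange flap about its hinge (rad): 0 = flat, closed over the case; 1.57 = upright; 2.1 = fully back, away from the lip. Starts at 1.35 to 1.9. Let go, it springs up to about 1 or more (0.07 N m at 0) unless the lip holds it, at about 0.05. Pushed toward the lip too early, its tongue lands on top of the lip and the flap must be pushed back.
- flap_slide (a joint): How far the hinge with the flap has slid on its rails toward the lip (the case's -x), m: 0 = fully back, 0.028 = stop. Starts at 0 to 0.003; stays where it is left; moves at about 2.5 N. With the flap down, the tongue's edge comes beneath the lip proper at 0.014 and is 14 mm beneath it at 0.028.
- hinge (a point): Middle of the flap's hinge axis, which runs along the case's y. With joint flap_slide at 0 it is at x = +60 mm, z = 43 mm in the case's frame.
- rib (a point): Middle of the top of the black push rib (8 mm thick, 60 mm long along y, 9 mm proud) on the flap's outer face (on top when shut), 68 mm from the hinge axis. The flap is 4 mm thick, centred on the hinge axis, 98 mm wide to 75 mm from the hinge, then a tongue 72 mm wide. The face between hinge and rib is bare.
- edge (a point): Middle of the free edge of the flap's tongue, 98 mm from the hinge axis.
- lip (a point): Middle of the lower edge, facing the hinge, of the black lip: a bar along the case's y on two posts over its -x wall, 3.5 mm thick, underside 50 mm above the desk, from x = -75 to -52 mm in the case's frame; its front is flared upward as a lead-in to x = -44, z = 58 mm. The closed flap's faces are 41 and 45 mm above the desk.
- desk_lamp: Black desk lamp, fixed, to the right of the work. In world axes from its origin: its round foot is centred at about (-0.07, -0.04) m, its elbow is at (-0.15, -0.10), 0.36 m high, and its shade at (+0.08, +0.05), 0.3 to 0.45 m high. Swing past it on the robot's side with the arm drawn in.
- glue_stick: Yellow glue stick standing at the case's +y side, diameter 27, height 94 mm; loose; origin: centre of its underside.
- staple_box: Red staple box lying at the case's -y side, 66 x 40 x 22 mm; loose; origin: centre of its underside.
- sticky_notes: Yellow pad of sticky notes lying beyond the lip end of the case, on the robot's side, 76 x 76 x 22 mm; loose; origin: centre of its underside.

How it is judged:
At the end, for the whole second after the job is handed in: The flap lies down (joint flap under 0.085 rad) with its tongue beneath the lip (joint flap_slide over 20 mm, the edge lower than the lip's underside), at rest without the finger; the case stands flat on the desk (value of joint flap below 0.085 rad and value of joint flap_slide above 0.02 m and z of edge in the frame of case below 0.05 m and velocity of joint flap between -0.05 and 0.05 rad/s and height (world z) of case below 0.005 m and angle between case's own z axis and vertical below 0.05 rad and linear speed of case below 0.02 m/s); the robot touches nothing.
It fails at once if the case is lifted or tipped (10 mm or 0.1 rad) (height (world z) of case above 0.01 m or angle between case's own z axis and vertical above 0.1 rad).
It fails at once if the case is shoved more than 30 mm (distance of case from where it was at the start of the episode above 0.03 m).
It fails at once if the case or its flap is pinched or pressed with more than 30 N (contact force between the fingers and case above 30 N).
It fails at once if the glue stick, the staple box or the sticky notes are moved more than 20 mm (distance of any of glue_stick, staple_box, sticky_notes from where it was at the start of the episode above 0.02 m).
It also fails if it takes over 48 s, if anything falls off the work surface, if the arm or the gripper's body presses on something with over 40 N, if the wrist force passes 120 N, or if a joint passes its speed limit or range.

## Working session

There is one attempt and no reset: what is moved stays moved. The work goes in short steps, each a Python script; the robot and the scene stay as the last script left them, time stands still between calls to the robot, and variables do not carry over. Pictures are saved under pics/ and viewed, at most 10 in all, crops included, and the job is handed in when it is done.

```bash
mkdir -p pics
cat > h.py <<'E'
from cell import *
import numpy as np, cv2
def frame(n):
    f=grab_frame(n); return f
def save(f,name): cv2.imwrite('pics/'+name,cv2.cvtColor(f["img"],cv2.COLOR_RGB2BGR))
def ray(f,px):
    T=np.array(f["cam_to_world"]); d=np.array([(px[0]-f["cx"])/f["fx"],(px[1]-f["cy"])/f["fy"],1.])
    return T[:3,3],T[:3,:3]@d
def onz(f,px,z):
    o,d=ray(f,px); return o+d*(z-o[2])/d[2]
def proj(f,p):
    T=np.array(f["cam_to_world"]); c=T[:3,:3].T@(np.asarray(p)-T[:3,3]); return np.array([f["fx"]*c[0]/c[2]+f["cx"],f["fy"]*c[1]/c[2]+f["cy"]])
def tri(fs,pxs):
    A=np.zeros((3,3));b=np.zeros(3)
    for f,p in zip(fs,pxs):
        o,d=ray(f,p);d=d/np.linalg.norm(d);M=np.eye(3)-np.outer(d,d);A+=M;b+=M@o
    return np.linalg.solve(A,b)
E
python3 - <<'E'
from h import *
np.set_printoptions(precision=4,suppress=True)
F={}
for n in("top","side"):
    F[n]=frame(n); save(F[n],n+"0.png"); print(n,np.array(F[n]["cam_to_world"]),F[n]["fx"])
for k in("case","hinge","rib","edge","lip","desk_lamp","glue_stick","staple_box","sticky_notes"):
    p={}
    for n in F:
        r=tip_of(n,k)
        print(k,n,[(np.round(x["centre"],1),round(x["score"],2)) for x in r[:2]])
        if r:p[n]=r[0]["centre"]
    if len(p)==2: print("  tri",tri([F[n] for n in F],[p[n] for n in F]))
print(get_state()["clock"],get_state()["eef_rot"])
E
```

```text
top [[ 0.0192 -0.9916  0.1279  0.3184]
 [-0.9998 -0.019   0.0031  0.2072]
 [-0.0006 -0.128  -0.9918  1.1106]
 [ 0.      0.      0.      1.    ]] 494.86775055509844
side [[-0.9987 -0.041   0.0304  0.4345]
 [-0.0483  0.5661 -0.8229  0.9151]
 [ 0.0166 -0.8233 -0.5674  0.5552]
 [ 0.      0.      0.      1.    ]] 436.2309821651973
case top [(array([322.4, 220.6]), 0.86)]
case side []
hinge top [(array([312.3, 192.6]), 0.83)]
hinge side [(array([277.4, 257.3]), 0.56), (array([332.7, 297.8]), 0.22)]
  tri [0.5427 0.216  0.0354]
rib top [(array([311.7, 187. ]), 0.63)]
rib side [(array([280.6, 227. ]), 0.92)]
  tri [0.5363 0.2169 0.1088]
edge top [(array([312. , 193.2]), 0.66)]
edge side [(array([282.6, 213.4]), 0.7)]
  tri [0.5247 0.2158 0.1369]
lip top [(array([333.2, 237.7]), 0.85)]
lip side [(array([328.3, 241.3]), 0.77)]
  tri [0.4421 0.1689 0.0469]
desk_lamp top [(array([314. , 191.7]), 0.4)]
desk_lamp side []
glue_stick top []
glue_stick side [(array([334.5, 294.8]), 0.96)]
staple_box top [(array([370.3, 183.4]), 0.58)]
staple_box side [(array([270.1, 236. ]), 0.72)]
  tri [ 0.5762  0.0835 -0.0033]
sticky_notes top [(array([356.8, 275.8]), 0.83)]
sticky_notes side [(array([363.8, 245.1]), 0.68)]
  tri [0.363  0.1134 0.0028]
1.0 [-3.1159 -0.4007  0.    ]
```

View pics/top0.png

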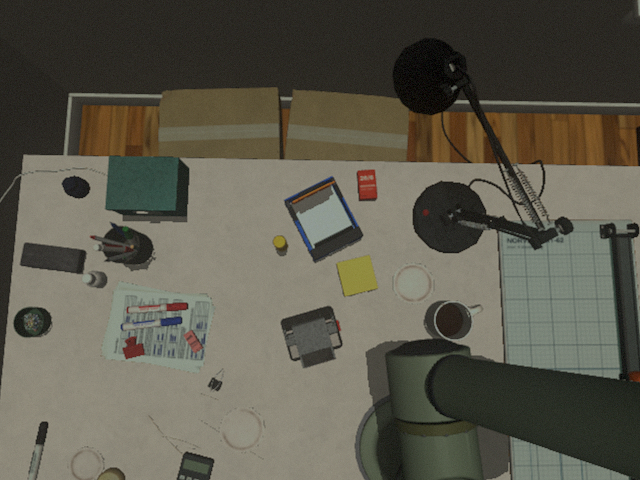

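View pics/side0.png

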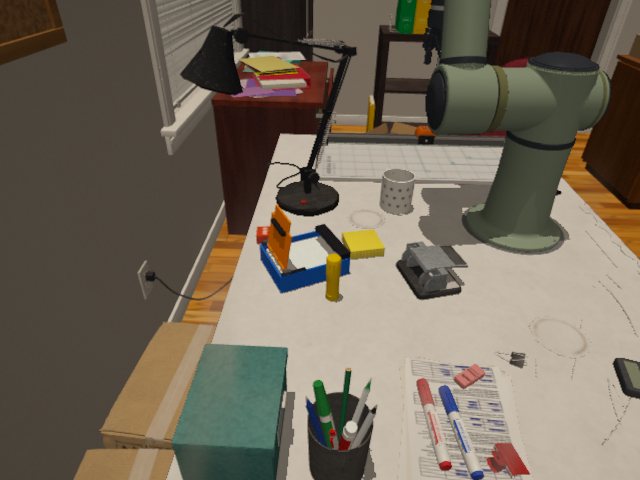

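The top view shows the case at about (322,220) with its upright flap edge-on at (312,190) and the lip at (333,240). The glue stick is at (280,242), the staple box at (367,184), the notes at (357,276) and the lamp foot at (450,217). In the side view the flap stands at (280,235), leaning slightly toward the lip. Next I fit the pose.

Run:
```python
from h import *
from scipy.optimize import minimize, least_squares
np.set_printoptions(precision=4,suppress=True)
F={n:frame(n) for n in("top","side")}
m=silhouettes("top","case")[0]["mask"]; 
img=F["top"]["img"].astype(int); blue=(img[...,2]>img[...,0]+50)&(img[...,2]>img[...,1]+25)
print(m.sum(),(blue&m).sum())
def W(p,v): c,s=np.cos(p[2]),np.sin(p[2]); v=np.atleast_2d(v); return np.c_[p[0]+c*v[:,0]-s*v[:,1],p[1]+s*v[:,0]+c*v[:,1],v[:,2]]
pts=np.array([[x,y,z] for x in(-.075,.075) for y in(-.06,.06) for z in(0,.04)]+[[x,y,.0535] for x in(-.075,-.052) for y in(-.06,.06)])
def cost(p):
    q=np.array([proj(F["top"],w) for w in W(p,pts)]); k=np.zeros((480*4,640*4),np.uint8)
    cv2.fillConvexPoly(k,cv2.convexHull(np.round(q*4).astype(np.int32)),255); k=cv2.resize(k,(640,480),interpolation=cv2.INTER_AREA)/255.
    roi=np.ones_like(k); roi[:190]=0.3
    return (abs(k-hm)*roi).sum()
hm=np.zeros((480,640),np.uint8); mm=m.copy(); 
c,_=cv2.findContours(mm.astype(np.uint8),0,2); c=max(c,key=cv2.contourArea); cv2.fillConvexPoly(hm,cv2.convexHull(c),1)
best=min((minimize(cost,[.49,.193,y],method="Nelder-Mead",options=dict(initial_simplex=np.array([[.49,.193,y],[.5,.193,y],[.49,.203,y],[.49,.193,y+.08]]))) for y in(.35,.5)),key=lambda r:r.fun)
print("mask fit",best.x,np.degrees(best.x[2]),best.fun,hm.sum())
# joint fit with points
obs=[]
for n in F:
    for k in("hinge","rib","edge","lip"):
        r=tip_of(n,k)
        if r and r[0]["score"]>.5: obs.append((n,k,r[0]["centre"]))
def P(p,k):
    a,s=p[3],.0015; u=np.array([-np.cos(a),0,np.sin(a)]); nn=np.array([np.sin(a),0,np.cos(a)]); H=np.array([.06-s,0,.043])
    return W(p,{"hinge":H,"rib":H+.068*u+.011*nn,"edge":H+.098*u,"lip":np.array([-.052,0,.05])}[k])[0]
R=lambda p:np.concatenate([proj(F[n],P(p,k))-c for n,k,c in obs]+[(p[:2]-best.x[:2])*500,[(p[2]-best.x[2])*60]])
r=least_squares(R,[*best.x,1.4],loss="soft_l1"); print("joint",r.x,np.degrees(r.x[2])); print([(o[0],o[1]) for o in obs]); print(R(r.x).reshape(-1)[:2*len(obs)].reshape(-1,2))
print("lamp foot",onz(F["top"],(449,217),.02),"elbow",onz(F["top"],(553,232),.36))
print("glue",onz(F["top"],(280,238),.094), onz(F["side"],(334.5,295),0))
o=F["top"]["img"][150:290,260:400].copy()
o=cv2.resize(o,None,fx=4,fy=4)
for w in W(r.x,pts):
    q=(proj(F["top"],w)-[260,150])*4+2; cv2.circle(o,tuple(int(v) for v in q),3,(255,0,255),-1)
cv2.imwrite("pics/fit.png",o[...,::-1])
```

```text
3810 171
mask fit [0.4886 0.1916 0.4826] 27.652669477266475 69.64078431372549 3911
joint [0.4889 0.1922 0.485  1.4299] 27.786948680259844
[('top', 'hinge'), ('top', 'rib'), ('top', 'edge'), ('top', 'lip'), ('side', 'hinge'), ('side', 'rib'), ('side', 'edge'), ('side', 'lip')]
[[ 0.4761 -0.5186]
 [-1.9578 -1.3312]
 [ 0.6108 -0.7075]
 [-1.4865 -2.3531]
 [ 1.4475 -2.6221]
 [ 0.36    0.5846]
 [ 1.9702  0.0304]
 [ 0.8398 -2.8432]]
lamp foot [ 0.4984 -0.0898  0.02  ] elbow [ 0.4221 -0.1558  0.36  ]
glue [0.4355 0.2804 0.094 ] [0.4238 0.2821 0.    ]
```

View pics/fit.png

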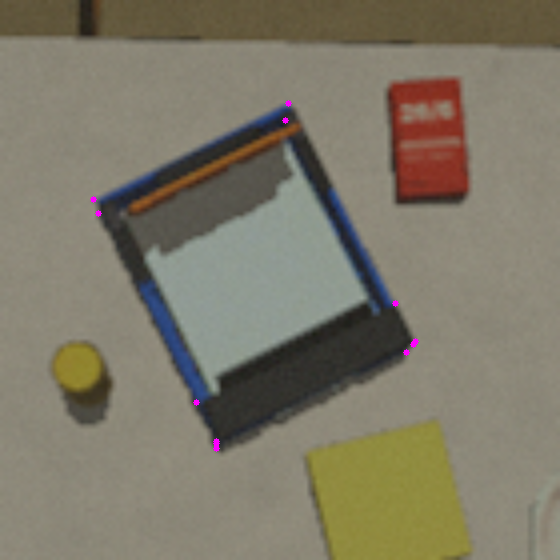

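The fit overlays the case well: centre (0.489, 0.192), yaw 0.485, flap about 1.43. Now I swing past the lamp drawn in and go behind the flap.

```bash
cat >> h.py <<'E'
C=np.array([.489,.192]); YAW=.485; c_,s_=np.cos(YAW),np.sin(YAW)
ROT=[np.pi*np.cos(YAW/2),np.pi*np.sin(YAW/2),0.]
def w(x,z,y=0.): return [C[0]+c_*x-s_*y, C[1]+s_*x+c_*y, z]
def incase(p): d=np.array(p[:2])-C; return np.round([c_*d[0]+s_*d[1],-s_*d[0]+c_*d[1],p[2]],4)
def rep(t=""):
    s=get_state(); f=np.array(s["contact_force"]); print(t,round(s["clock"],2),incase(s["position"]),"F case",np.round([c_*f[0]+s_*f[1],-s_*f[0]+c_*f[1],f[2]],2))
E
python3 - <<'E'
from h import *
grab(20)
q=get_state()["q"]; a=q[0]
rot=get_state()["eef_rot"]
j=ik([.3*np.cos(a),.3*np.sin(a),.26],rot); print(np.round(j,2))
set_joints(j)
j=list(j); j[0]=.4; set_joints(j); rep("swung"); print(get_state()["eef_rot"])
movep(w(.125,.25),ROT); rep("above"); print(np.round(get_state()["q"],2))
move_l(w(.125,.10),.15); rep("down")
f=frame("side"); save(f,"side1.png")
E
```

```text
[-1.7  -0.18 -0.67  1.08  0.    1.19]
swung 5.52 [-0.2259  0.1064  0.26  ] F case [ 0.51 -0.17  0.59]
[ 1.20878737e+00  2.89972131e+00 -4.35729973e-04]
above 7.06 [ 1.246e-01 -1.000e-04  2.502e-01] F case [-0.01 -0.05  0.48]
[0.28 0.51 0.13 1.2  0.   2.94]
down 8.21 [ 1.258e-01 -1.000e-04  1.012e-01] F case [0.12 0.49 0.22]
```

View pics/side1.png

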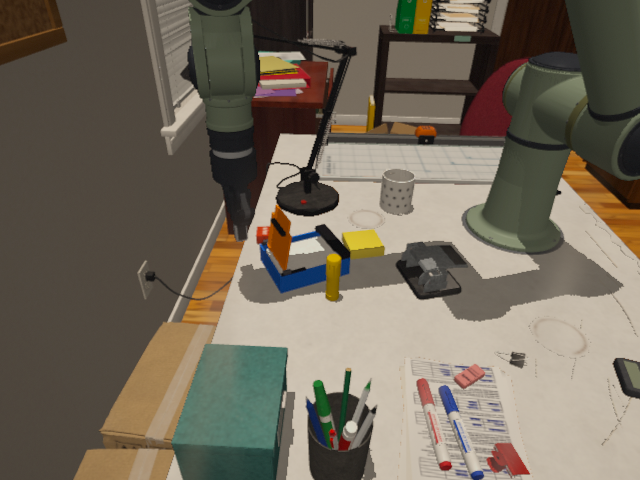

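The shut finger hangs behind the flap, with its tip at (240,238) and clear of the staple box. Now I fold slowly, tracking the flap's arc.

Run:
```python
from h import *
def tip(a,r=.05,off=.002):
    x=.0585-r*np.cos(a)+off*np.sin(a)+.011; z=.043+r*np.sin(a)+off*np.cos(a); return w(x,z)
move_l(tip(1.5,off=.014),.08); rep("near")
for a in (1.4,1.2,1.0,.85,.7,.55,.4,.3,.2):
    hit=move_l(tip(a),.05,until_force=8); rep(f"a={a} {hit}")
    if hit: break
f=frame("side"); save(f,"side2.png"); cv2.imwrite("pics/side2c.png",cv2.resize(f["img"][170:320,200:400,::-1],None,fx=4,fy=4))
```

```text
near 8.97 [ 0.0807 -0.0001  0.0944] F case [ 0.51  0.51 -1.03]
a=1.4 False 9.47 [0.0627 0.     0.0927] F case [-0.2  -0.31 -0.07]
a=1.2 False 9.82 [0.0527 0.0001 0.0902] F case [-0.    0.63  0.21]
a=1.0 False 10.17 [0.0436 0.0001 0.0859] F case [ 0.21  0.51 -0.15]
a=0.85 False 10.47 [0.0374 0.0001 0.0816] F case [0.51 0.54 1.09]
a=0.7 False 10.77 [0.032  0.0001 0.0764] F case [ 0.11 -0.41  0.16]
a=0.55 False 11.07 [0.0273 0.0001 0.0704] F case [ 0.1   1.29 -0.04]
a=0.4 False 11.37 [0.0237 0.0001 0.0639] F case [-0.05 -0.18  0.6 ]
a=0.3 False 11.62 [0.022  0.     0.0594] F case [ 0.2  -0.68  0.3 ]
a=0.2 False 11.87 [0.0206 0.0001 0.0545] F case [-0.13  0.03  0.83]
```

View pics/side2c.png

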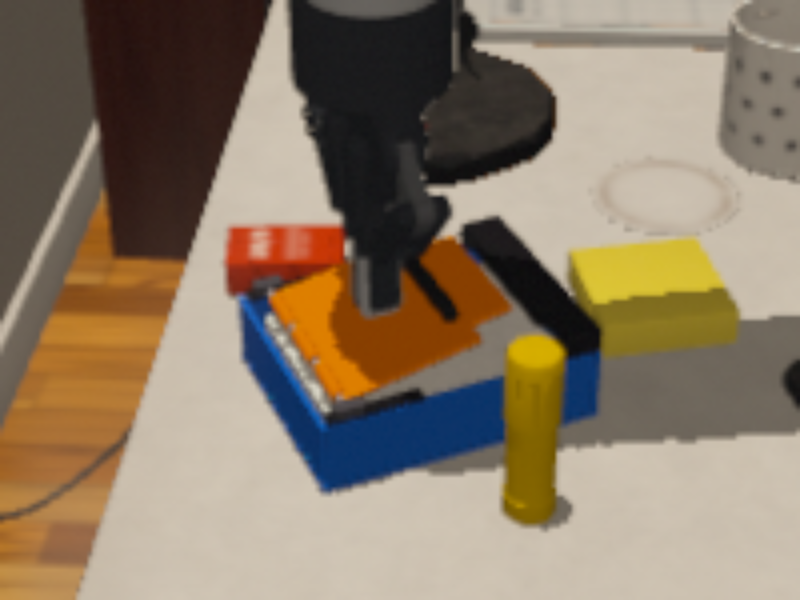

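The crop shows the flap folded nearly flat under the finger (380,300), with the rib ahead at (430,285) and the tongue still short of the lip. Now I press down, then push on the rib.

Run:
```python
from h import *
x=.0205
print(move_l(w(x,.041),.02,until_force=5)); rep("pressed")
z=get_state()["position"][2]
# push in steps toward the lip, stopping on a clear rise
for i in range(12):
    x-=.004
    hit=move_l(w(x,z),.02,until_force=9); rep(f"{x:.4f} {hit}")
    if hit: break
f=frame("side"); cv2.imwrite("pics/side3c.png",cv2.resize(f["img"][170:320,200:400,::-1],None,fx=4,fy=4))
f=frame("top")
```

```text
True
pressed 12.45 [ 0.0206 -0.0001  0.0449] F case [-0.76  1.08  5.57]
0.0165 False 12.77 [ 0.0167 -0.0001  0.045 ] F case [-0.39 -0.12  2.87]
0.0125 False 13.12 [ 0.0125 -0.0001  0.045 ] F case [1.62 0.13 3.17]
0.0085 False 13.47 [0.0082 0.     0.0449] F case [1.06 0.65 3.78]
0.0045 False 13.82 [ 0.0043 -0.0001  0.0449] F case [ 0.88 -0.13  2.67]
0.0005 False 14.17 [ 0.0002 -0.0001  0.0449] F case [0.63 0.32 3.34]
-0.0035 False 14.52 [-0.0039 -0.      0.0449] F case [ 1.06 -0.19  4.08]
-0.0075 False 14.87 [-0.0079 -0.      0.0449] F case [ 0.49 -0.86  3.96]
-0.0115 False 15.22 [-0.0119 -0.0001  0.0449] F case [ 1.18 -0.38  4.19]
-0.0155 False 15.57 [-0.0159 -0.      0.0449] F case [ 0.67 -1.44  4.33]
-0.0195 False 15.92 [-0.0199 -0.      0.0449] F case [ 0.84 -1.35  4.96]
-0.0235 False 16.27 [-0.0219  0.      0.0451] F case [ 5.97  0.14 -0.15]
-0.0275 False 16.62 [-0.0251 -0.      0.0453] F case [6.68 0.06 0.61]
```

View pics/side3c.png

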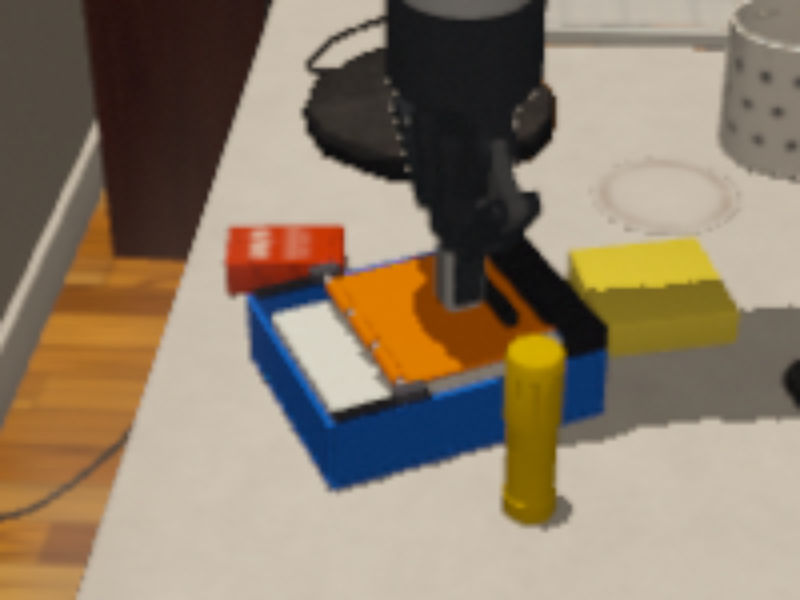

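The flap is at its stop: the force jumped at x=-0.02, the tongue is under the lip, and the case has shifted only about 5 mm. Release and check.

Run:
```python
from h import *
p=incase(get_state()["position"])
move_l(w(p[0]+.002,p[2]+.001),.02); rep("back")
move_l(w(p[0]+.003,.09),.05); move_l(w(p[0]+.003,.2),.15)
j=list(get_state()["q"]); rep("up")
movep([.28,.15,.3],ROT); sleep(.5); rep("away")
F={n:frame(n) for n in("top","side")}
a=cv2.resize(F["side"]["img"][170:320,200:400,::-1],(400,300)); b=cv2.resize(F["top"]["img"][150:300,260:400,::-1],(400,428))[:300]
a=cv2.resize(F["side"]["img"][190:310,230:390,::-1],(400,300),interpolation=cv2.INTER_CUBIC); b=cv2.resize(F["top"]["img"][165:285,260:420,::-1],(400,300),interpolation=cv2.INTER_CUBIC)
cv2.imwrite("pics/end.png",np.vstack([a,b]))
p={}
for k in("hinge","rib","edge","lip"):
    q={n:tip_of(n,k) for n in F}; 
    if all(q.values()): print(k,incase(tri(list(F.values()),[q[n][0]["centre"] for n in F])),[round(q[n][0]["score"],2) for n in F])
    else: print(k,{n:(q[n][0]["centre"],q[n][0]["score"]) for n in q if q[n]})
```

```text
back 17.1 [-0.0242  0.0004  0.0459] F case [-0.38  1.25  0.5 ]
up 19.01 [-0.0227  0.0002  0.1991] F case [ 0.77 -0.17  0.55]
away 20.38 [-0.2044  0.0602  0.2998] F case [-1.26  0.46 -0.3 ]
hinge [ 0.0315 -0.0048  0.0362] [0.95, 0.95]
rib [-0.041   0.0026  0.0635] [0.86, 0.73]
edge [-0.0694 -0.0058  0.0329] [0.74, 0.73]
lip [-0.0608 -0.0023  0.0443] [0.96, 0.79]
```

View pics/end.png

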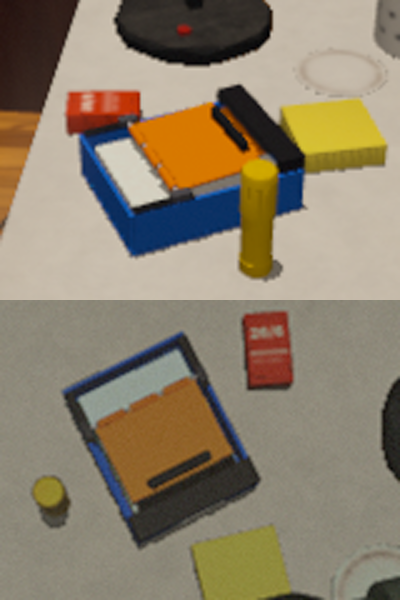

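The flap stays down without the finger. In both views the lip bar runs unbroken over the tongue, and the neighbours have not moved. Handing in.

```bash
python3 -c "
from cell import *
print(sign_off())"
```

```text
the job is handed in; nothing more can be done
None
```

The case is closed and the job handed in: the last pictures show the flap staying down with its tongue under the lip after the finger was withdrawn, the case having slid about 5 mm; the hand-in call returned no verdict.

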